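# Read the sweetness of the marked mandarin

### The arm

A 6-joint arm with a two-finger parallel gripper is mounted at the origin on a cart in front of the work surface, level with it; the furniture and walls round the work are solid. World frame = base frame: x ahead of the robot, y to its left, z up, the work surface at z = 0. Lengths are in m, angles in degrees, forces in N, time in s.
With the tool pointing down it reaches from about 0.375 to 0.9 m from the base axis. Payload 3.1 kg.
Tool frame: the origin (TCP) lies at the very end of the fingers, on their centre line; the grasp point (between the pads) lies 19 mm behind it; z points along the fingers, y is the line along which they close (so a half turn about z gives the same grasp; the last joint's range is limited). The gripper opens to 87 mm and grips with 3 to 60 N. Pads are 19 mm wide; open, the fingers measure 117 mm over their backs; the gripper's body (75 mm by 190 mm) begins 51 mm behind the grasp point.
Start: joints at [-85.571, 30.224, 82.088, -0, 67.689, -10.227], TCP at [0.158, -0.605, 0.223] pointing down, gripper open.
Joint ranges: [-176.69, 176.69], [-43.24, 126.21], [12.49, 139.97], [-82, 262], [0, 151.66], [-163.58, 163.58]. Speed limits (degrees/s): [159.86, 159.86, 180, 180, 180, 180].

### API

Orientations are given as a 3x3 rotation matrix whose columns are the frame's x, y, z axes.
In Python, from rig import * gives the robot as it stands.
- The arm moves only by the tool jog_arm, never from a script. Its arguments are lists of equal length, an entry for each row: "delta_pos": the shift along the world's x, y, z in cm, a list of three; "turn": the turn about the world's z in degrees; "grip": the closure, from 0 (fully open) to 1 (shut). In form: {"delta_pos": [[x, y, z], ...], "turn": [turn, ...], "grip": [grip, ...]}. A call has 1 to 12 rows; each row is the pose to reach, as a shift and turn from the pose commanded when the call began; what a row does not reach only later rows make up. A row lasts 1/8 s, in which the tool goes at most 62.5 mm and 10.7 degrees, less where a joint would pass 70% of its speed; a pose out of reach is approached as far as the arm can. A call with a gripper value outside its range is refused whole. The fingers move at their own pace and stop on an object; the grip force is fixed at half the most. Time passes only in rows, so rows that repeat a pose let the fingers close. It gives the time, the measured TCP pose, the force, the opening and the grip force at its end, in the units of the state.
- read_state(): the state, without advancing time (a new reading comes with each control period).
- capture(name): name is "scene" or "top" or "wrist"; returns a dict with "color" (480x640x3 uint8, blue, green, red), "fovy" (degrees; the focal length in pixels is half the picture's height over the tangent of half this angle, whatever the lens; pixels are square), "cx", "cy" (the principal point, pixels), "camera_from_world" (4x4, takes a point from world to camera coordinates). Camera axes: x right, y up, looking along -z (the intrinsics and any distortion apply to the point x, -y, -z); pixel columns grow to the right and rows downward; lengths in m; the calibration is good to about 2 mm. A picture is of the moment at which its call begins. There is no depth.
- hand_in(): hands the job in; it is judged then, once.
The state is a dict: "time_s": time; "joint_positions": joint angles; "qvel": joint speeds; "tau": joint torques, N m; "position": TCP position; "tcp_rot": TCP orientation; "force": force on the tool from outside, world axes, zero at the start; "moment": the same for the moment, N m; "opening": opening from 0.0 (shut) to 1.0 (fully open); "grasp_force": force on a finger pad.
Only numpy, scipy, OpenCV 4.12 (cv2) and the standard library are available. Lean on these libraries where they do the work, as an engineer would, in place of code of your own. Each camera call takes 0.05 s, during which the arm holds its last target. There are 200 camera calls.

### The job

Before the mandarins are cut up for the waffles, measure the one with the paper ring stuck on it. Take hold of the meter and, still in its stand, press it straight down until its collar meets the stand's rim and keep it there a moment so that it zeroes on the white tile inside; then draw it out and set its tip on the middle of the paper ring, square to the peel, pressing lightly until the spring-loaded tip is about half-way in. Touch the fruit with nothing but the meter, do not roll or squash it or disturb the other fruit and the spatula, and finish while still holding the meter there in the gripper.

Things in the scene. Friction and masses are not known exactly. Their poses are not given: they have to be found in the camera images.
- meter: white fruit meter, 0.13 kg, upright in the stand. Origin: centre of the tip's flat end when fully out; z runs up its length. From there up: black spring-loaded tip 14 mm wide (0-14 mm), round nose 21 mm (14-62), collar 30 mm (62-66), square grip 26 x 26 mm, faces along its x and y axes (66-140; hold at 85-120), cap to 144. The tip slides: see meter_shield.
- meter_shield (a joint): how far the meter's tip (light shield) has slid into the nose: 0 fully out, 0.010 m fully in. Spring: 1.8 N to start it, 5.8 N when fully in. Readable also while the meter is held.
- meter_tip (a point): centre of the end face of the meter's sliding tip (flat, 14 mm diameter).
- stand: fixed grey stand of the meter: foot 84 mm wide, 11 mm high; tube 37 mm outside, rim 70 mm high, upright bore 24 mm wide. Origin: centre of underside. The bore's floor, 13 mm up, is the white tile on which the meter's tip rests; the collar is then 5 mm above the rim, so pressing the meter down 5 mm closes the gap and pushes the tip 5 mm in.
- rack: fixed beech rack, 114 x 250 x 22 mm, three round seats of 48 mm in a row along its y axis, 80 mm apart. Origin: centre of its underside.
- mandarin_marked: mandarin, 63 mm wide and 52 mm high, 0.085 kg, loose in one of the rack's seats with about 40 mm of it above the rack, with a white paper ring on its shoulder. Origin: middle of its underside, z axis up its height.
- mark (a point): the middle of the white paper ring (17 mm outside, 9 mm inside diameter) on the marked mandarin's peel; its z axis points straight out of the peel, leaning 27 degrees from vertical, in any direction.
- mandarin_a: plain mandarin, 62 mm wide, 51 mm high, loose in another seat. Origin: middle of its underside.
- mandarin_b: plain mandarin, 62 mm wide, 51 mm high, loose in another seat. Origin: middle of its underside.
- plum_0: plum, 49 mm, loose on the table. Origin: underside.
- plum_1: plum, 47 mm, loose on the table. Origin: underside.
- spatula: black spatula, 214 mm long, lying on the table. Origin: underside.
Not all that is in view belongs to the job. Of the things that look like the meter, the smaller one is meant.

How it is judged (in metres and radians):
On the way, in this order (a step that is already met when the one before it is completed fails the run):
1. the meter is pressed down in its stand until its collar meets the rim (tip at least 3.5 mm in) for 0.3 s (value of joint meter_shield above 0.0035 m and horizontal distance between meter and stand below 0.006 m and z of meter in the frame of stand below 0.015 m and contact force between the fingers and meter above 1 N), for 0.3 s.
2. the meter is drawn clear out of the stand in the gripper, its tip fully out again (z of meter_tip in the frame of stand above 0.072 m and value of joint meter_shield below 0.001 m and contact force between the fingers and meter above 1 N), for 0.1 s.
At the end, for the whole second after the job is handed in: The gripper holds the meter still, its tip face centred within 6 mm of the middle of the paper ring, its length within 12 degrees (0.21 rad) of square to the peel there, the tip pushed 2.5 to 7.5 mm in, 1 to 8 N on the fruit, and the fruit still in its seat (moved less than 12 mm) (distance between meter_tip and mark below 0.006 m and angle between the z axis of meter and the z axis of mark, either way round below 0.21 rad and value of joint meter_shield between 0.0025 and 0.0075 m and contact force between meter and mandarin_marked between 1 and 8 N and contact force between the fingers and meter above 1 N and linear speed of meter below 0.01 m/s and horizontal distance between meter and stand above 0.05 m and distance of mandarin_marked from where it was at the start of the episode below 0.012 m); the arm keeps its last pose, push and grip.
It fails at once if the marked mandarin is pressed with more than 15 N (contact force between meter and mandarin_marked above 15 N).
It fails at once if a finger touches the marked mandarin (contact force between the arm and mandarin_marked above 1.5 N).
It fails at once if the marked mandarin is pushed out of its seat (distance of mandarin_marked from where it was at the start of the episode above 0.02 m).
It fails at once if another fruit or the spatula is disturbed (distance of any of mandarin_a, mandarin_b from where it was at the start of the episode above 0.015 m or distance of any of plum_0, plum_1 from where it was at the start of the episode above 0.03 m or distance of spatula from where it was at the start of the episode above 0.02 m).
It also fails if it takes over 42 s, if anything falls off the work surface, if the arm or the gripper's body presses on something with over 40 N, if the wrist force passes 120 N, or if a joint passes its speed limit or range.

## Working session

There is one attempt and no reset: what is moved stays moved. The work goes in short steps, Python scripts to look and compute and a tool call to move; the robot and the scene stay as the last step left them, time stands still between calls to the robot, and variables do not carry over. Pictures are saved under pics/ and viewed, at most 10 in all, crops included, and the job is handed in when it is done.

Besides the shell and the picture viewer there is one more tool, called as name(argument=value, ...), one argument or row to a line, values as JSON. jog_arm: Moves the arm, as the interface text tells. Its arguments: {"type":"object","properties":{"delta_pos":{"type":"array"},"turn":{"type":"array"},"grip":{"type":"array"}},"required":["delta_pos","turn","grip"]}

```bash
mkdir -p pics; cat > h.py <<'E'
from rig import *
import numpy as np, cv2
def f(c): return c["color"].shape[0]/2/np.tan(np.radians(c["fovy"])/2)
def proj(c,p):
    q=c["camera_from_world"]@np.r_[p,1]; k=f(c)/-q[2]
    return np.array([c["cx"]+k*q[0],c["cy"]-k*q[1]])
def ray(c,uv):
    T=np.linalg.inv(c["camera_from_world"]); F=f(c)
    d=T[:3,:3]@np.array([(uv[0]-c["cx"])/F,-(uv[1]-c["cy"])/F,-1]); return T[:3,3],d/np.linalg.norm(d)
def onz(c,uv,z):
    o,d=ray(c,uv); return o+d*(z-o[2])/d[2]
def cross(r1,r2):
    (a,u),(b,v)=r1,r2; s=np.linalg.lstsq(np.c_[u,-v],b-a,rcond=None)[0]
    p,q=a+s[0]*u,b+s[1]*v; return (p+q)/2,np.linalg.norm(p-q)
E
python3 - <<'E'
from h import *
import pickle
C={n:capture(n) for n in("scene","top","wrist")}
pickle.dump(C,open("c0.pkl","wb"))
for n,c in C.items():
    cv2.imwrite(f"pics/{n}0.png",c["color"]); print(n,c["fovy"],c["cx"],c["cy"],[k for k in c], np.linalg.inv(c["camera_from_world"])[:3].round(3).tolist())
print(read_state())
E
```

```text
scene 49.75051207748791 319.8813643200826 248.92360386125506 ['color', 'fovy', 'cx', 'cy', 'camera_from_world'] [[-0.735, 0.525, -0.429, 0.159], [-0.678, -0.567, 0.468, 0.525], [0.002, 0.635, 0.772, 0.714]]
top 48.6044131850646 314.5336033321267 250.51637743494817 ['color', 'fovy', 'cx', 'cy', 'camera_from_world'] [[0.017, 0.994, -0.111, 0.458], [-0.999, 0.02, 0.027, 0.125], [0.029, 0.11, 0.993, 0.978]]
wrist 69.18362695237262 316.84759504219846 238.8606531082312 ['color', 'fovy', 'cx', 'cy', 'camera_from_world'] [[0.254, 0.93, 0.265, 0.231], [-0.967, 0.244, 0.069, -0.586], [-0.001, -0.274, 0.962, 0.385]]
{'time_s': 0.15, 'joint_positions': array([-8.55708725e+01,  3.02695782e+01,  8.21407377e+01, -1.59080587e-03,
        6.76911192e+01, -1.02279063e+01]), 'qvel': array([-0.02444816, -0.20463107, -0.27947566, -0.07561224,  0.03293105,
       -0.04171713]), 'tau': array([ 2.41072921e-04, -4.40428519e+01, -1.76842207e+01,  6.33358606e-02,
        5.52228314e-02, -9.19482022e-05]), 'position': array([ 0.15811372, -0.60406403,  0.22175917]), 'tcp_rot': array([[ 9.67455125e-01,  2.53042594e-01, -1.62328726e-04],
       [ 2.53042481e-01, -9.67453562e-01,  1.76310458e-03],
       [ 2.89095053e-04, -1.74680063e-03, -9.99998433e-01]]), 'force': array([-0.38558294,  0.46423916, -0.84129837]), 'moment': array([ 0.00359719, -0.01435293, -0.02149906]), 'grasp_force': 0.0, 'opening': 0.9991951671919371}
```

View pics/scene0.png

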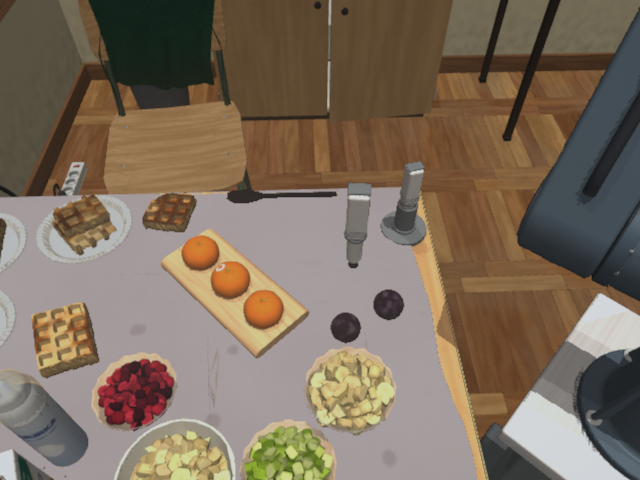

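View pics/top0.png

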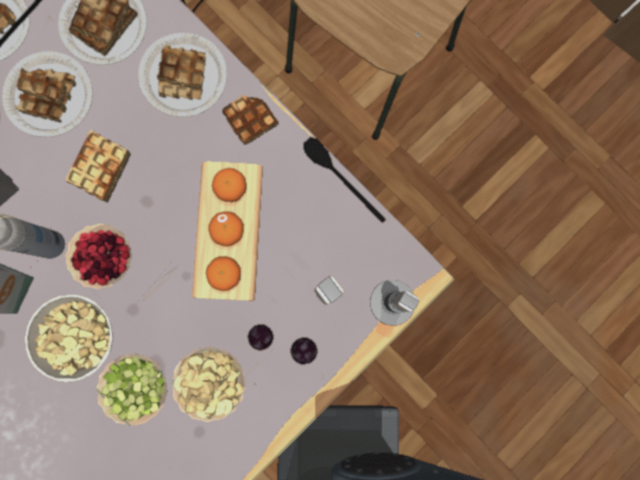

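Scene: the meter in its grey stand is at scene (410,200) / top (400,302). The look-alike, larger and free-standing, is at scene (355,225) / top (330,290). The marked mandarin is the middle one, scene (230,279) / top (226,228), with its ring at top (223,217). The plums are dark, at top (260,337) and (304,350), and the spatula is at top (345,180). The meter is the one in the stand; a close crop will check this.

```bash
python3 - <<'E'
from h import *
import pickle
C=pickle.load(open("c0.pkl","rb"))
def crop(n,x,y,w,h,k): return cv2.resize(C[n]["color"][y:y+h,x:x+w],(w*k,h*k),interpolation=cv2.INTER_CUBIC)
a=crop("scene",335,150,100,100,4);b=crop("top",305,260,125,75,3)
b=crop("top",315,260,100,75,4);c=crop("scene",180,225,100,75,4);d=crop("top",185,190,100,50,4)
L=np.vstack([a[:300],c]);R=np.vstack([b,d,np.zeros((100,400,3),np.uint8)])
cv2.imwrite("pics/crop1.png",np.hstack([L,R]))
E
```

```text
(no output)
```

View pics/crop1.png

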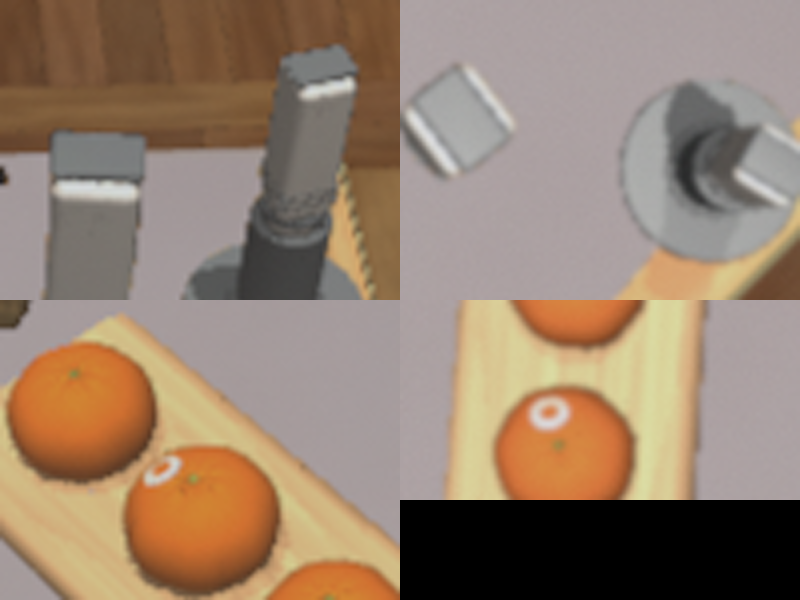

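```bash
python3 - <<'E'
from h import *
import pickle
C=pickle.load(open("c0.pkl","rb"));S,T=C["scene"],C["top"]
# cap top centre, rough
p,g=cross(ray(S,(415,167)),ray(T,(406.5,299))) ; print("cap",p.round(4),g)
print("foot",onz(T,(393,303),0.011))
for z,uv in((.011,(370,303)),(.011,(393,280)),(.011,(393,325.5))): print(onz(T,uv,z).round(4))
def ring(c,box):
    x0,y0,x1,y1=box; im=c["color"][y0:y1,x0:x1].astype(int)
    m=((im.min(2)>150)).astype(np.uint8); n,l,st,ce=cv2.connectedComponentsWithStats(m); 
    k=1+st[1:,4].argmax(); pts=np.argwhere(l==k)[:,::-1]; ct=cv2.findContours((l==k).astype(np.uint8),0,2)[0][0]
    (ex,ey),ax,an=cv2.fitEllipse(cv2.convexHull(ct)); print(st[k],ax,an); return np.array([ex+x0,ey+y0])
a=ring(S,(212,258,235,278));b=ring(T,(214,207,233,224));print(a,b)
m,g=cross(ray(S,a),ray(T,b));print("mark",m.round(4),g)
def orange(c,seed):
    h=cv2.cvtColor(c["color"],cv2.COLOR_BGR2HSV); k=cv2.inRange(h,(5,180,120),(16,255,255))
    n,l,st,ce=cv2.connectedComponentsWithStats(k)
    for i in range(1,n):
        if st[i,4]>300: print(st[i],ce[i].round(1))
orange(S,0);print();orange(T,0)
E
```

```text
cap [ 0.4751 -0.0426  0.1541] 0.004903964915200676
foot [ 0.47273478 -0.04543441  0.011     ]
[ 0.472  -0.0035  0.011 ]
[ 0.5146 -0.0454  0.011 ]
[ 0.4322 -0.0454  0.011 ]
[ 4  6  9  7 23] (4.615009784698486, 8.888182640075684) 56.563480377197266
[ 4  8  9  7 43] (7.118959903717041, 8.960699081420898) 70.69316864013672
[220.28792953 267.12280273] [222. 218.]
mark [0.6146 0.2627 0.0574] 7.198960805890082e-05
[183 236  34  30 797] [199.6 250.7]
[212 262  37  33 864] [230.2 278.4]
[245 291  37  34 989] [262.7 307.3]

[214 169  31  32 469] [229.6 185.8]
[210 213  32  32 454] [227.1 230.7]
[208 258  31  31 496] [223.7 272.8]
```

jog_arm(
  delta_pos=[
    [3,5,8],
    [6,11,8],
    [9,16,8],
    [12,22,8],
    [15,27,8],
    [18,33,8],
    [21,38,8],
    [24,44,8],
    [27,49,8],
    [30,54,8],
    [31.6,56,8],
    [31.6,56,8],
  ],
  turn=[0,0,0,0,0,0,0,0,0,0,0,0],
  grip=[0,0,0,0,0,0,0,0,0,0,0,0],
)

```text
time_s: 1.65
position: [0.4752, -0.042, 0.3024]
tcp_rot: [[0.966, 0.258, 0.0], [0.258, -0.966, 0.001], [0.0, -0.0, -1.0]]
force: [-0.4, -0.1, 0.3]
opening: 1.004
grasp_force: 0.0
```

```bash
python3 - <<'E'
from h import *
import pickle
c=capture("wrist");pickle.dump(c,open("c1.pkl","wb"));cv2.imwrite("pics/wrist1.png",c["color"])
s=read_state();print(s["position"],s["tcp_rot"].round(3),s["joint_positions"].round(1))
print(proj(c,(.474,-.044,.157)))
E
```

```text
[ 0.47423129 -0.04340743  0.30221841] [[ 0.967  0.257 -0.001]
 [ 0.257 -0.967 -0.   ]
 [-0.001 -0.    -1.   ]] [-18.7  13.1  96.6  -0.   70.4  56.5]
[317.00275767 226.91056497]
```

View pics/wrist1.png

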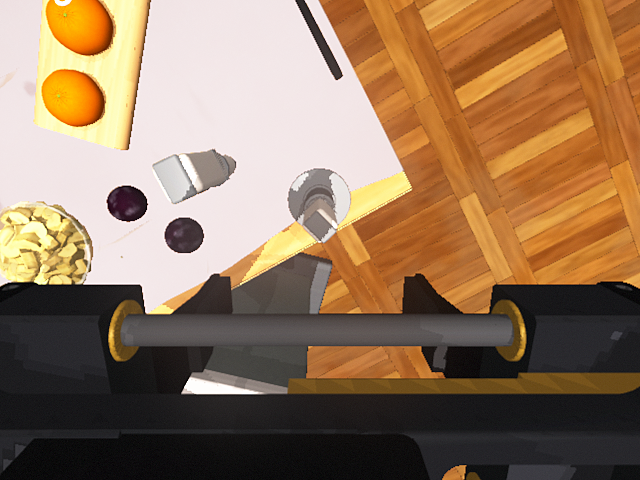

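The wrist view shows the meter's cap at about (320,223) with the stand foot at (319,198), the look-alike at (185,178), and the plums at (127,203) and (184,235).

```bash
python3 - <<'E'
from h import *
import pickle
c=pickle.load(open("c1.pkl","rb"))
cv2.imwrite("pics/crop2.png",cv2.resize(c["color"][160:250,275:365],(720,600*720//720),interpolation=cv2.INTER_CUBIC)[:600])
E
```

```text
(no output)
```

View pics/crop2.png

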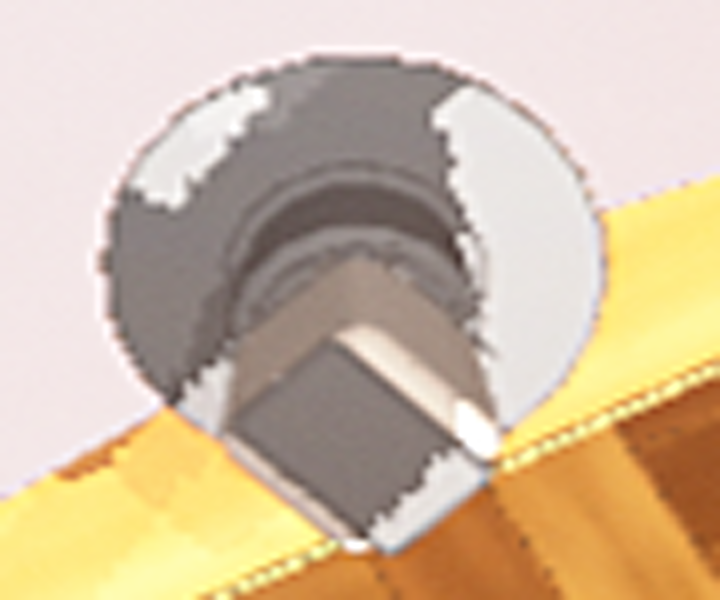

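```bash
python3 - <<'E'
from h import *
import pickle
c=pickle.load(open("c1.pkl","rb"));C=pickle.load(open("c0.pkl","rb"));S,T=C["scene"],C["top"]
P=np.array([onz(c,(275+x/8,160+y/6.667),.157) for x,y in((335,335),(228,430),(385,550),(493,468))])
print(P.round(4),P.mean(0)); E=np.diff(np.r_[P,P[:1]],axis=0)
print(np.linalg.norm(E,axis=1),np.degrees(np.arctan2(E[:,1],E[:,0])))
print("foot",[onz(c,(275+x/8,160+y/6.667),.011).round(4) for x,y in((105,260),(603,260),(355,60))])
# lookalike top centre: scene/wrist/top ; cap quad centre
print("look",cross(ray(T,(330,290)),ray(c,(178,182))), cross(ray(T,(330,290)),ray(S,(359,189))))
# mandarin centres from top blob boxes
for u in((229.5,185),(226,229),(223.5,273.5)): print(onz(T,u,.036).round(4))
E
```

```text
[[ 0.4889 -0.0399  0.157 ]
 [ 0.473  -0.0315  0.157 ]
 [ 0.4611 -0.0533  0.157 ]
 [ 0.4757 -0.0621  0.157 ]] [ 0.47467275 -0.04671733  0.157     ]
[0.01794014 0.02478444 0.01698734 0.02588404] [ 152.28088523 -118.57644576  -31.31954108   59.27532557]
foot [array([ 0.4657, -0.0071,  0.011 ]), array([ 0.4869, -0.0861,  0.011 ]), array([ 0.5138, -0.0366,  0.011 ])]
look (array([0.48697155, 0.07845008, 0.17666615]), np.float64(0.002657602208167634)) (array([0.48836597, 0.07987585, 0.182888  ]), np.float64(0.0012367451150906705))
[0.6787 0.2546 0.036 ]
[0.5986 0.2581 0.036 ]
[0.5191 0.2597 0.036 ]
```

jog_arm(
  delta_pos=[
    [0,-0.1,-2],
    [0,-0.1,-4],
    [0,-0.1,-6],
    [0,-0.1,-8],
    [0,-0.1,-10],
    [0,-0.1,-13],
    [0,-0.1,-16],
    [0,-0.1,-18.5],
    [0,-0.1,-20.4],
    [0,-0.1,-20.4],
    [0,-0.1,-20.4],
  ],
  turn=[10,20,30,40,45,45,45,45,45,45,45],
  grip=[0,0,0,0,0,0,0,0,0,0,0],
)

```text
time_s: 3.08
position: [0.4743, -0.0465, 0.0991]
tcp_rot: [[0.506, 0.862, 0.001], [0.862, -0.506, -0.0], [0.0, 0.001, -1.0]]
force: [-0.5, -0.1, 0.3]
opening: 1.003
grasp_force: 0.0
```

jog_arm(
  delta_pos=[
    [0,0,0],
    [0,0,0],
    [0,0,0],
    [0,0,0],
    [0,0,0],
    [0,0,0],
    [0,0,0],
    [0,0,0],
  ],
  turn=[0,0,0,0,0,0,0,0],
  grip=[0.5,0.8,1,1,1,1,1,1],
)

```text
time_s: 4.08
position: [0.4742, -0.0456, 0.0985]
tcp_rot: [[0.505, 0.863, -0.0], [0.863, -0.505, 0.0], [0.0, -0.0, -1.0]]
force: [0.2, -0.1, 0.2]
opening: 0.296
grasp_force: 30.0
```

```bash
python3 - <<'E'
from h import *
s=read_state();print({k:np.round(s[k],3) for k in("position","tcp_rot","force","moment","opening","grasp_force")})
c=capture("scene");w=capture("wrist")
a=cv2.resize(c["color"][130:260,340:450],(440,520));b=w["color"][60:260,200:420]
out=np.zeros((520,660,3),np.uint8);out[:,:440]=a;out[:200,440:660]=b;cv2.imwrite("pics/grasp.png",out)
E
```

```text
{'position': array([ 0.474, -0.046,  0.099]), 'tcp_rot': array([[ 0.505,  0.863, -0.   ],
       [ 0.863, -0.505,  0.   ],
       [ 0.   , -0.   , -1.   ]]), 'force': array([ 0.15 , -0.142,  0.222]), 'moment': array([-0.014, -0.072, -0.045]), 'opening': np.float64(0.296), 'grasp_force': np.float64(29.997)}
```

View pics/grasp.png

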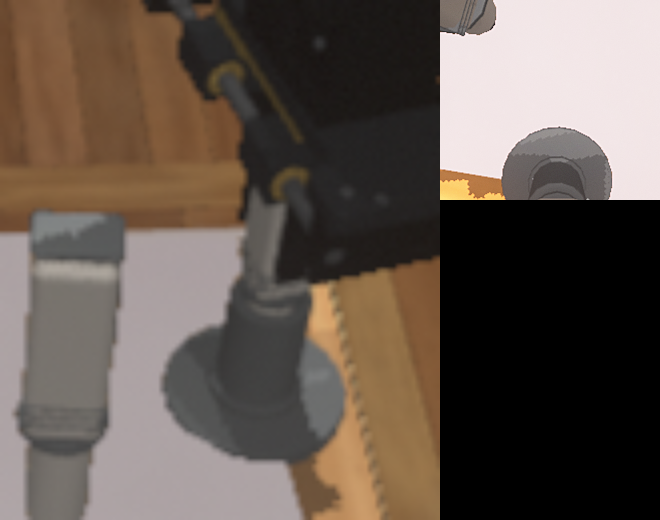

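The meter is gripped: the opening of 0.296 equals 26 mm. The look-alike is untouched. Next I press it down in its stand.

jog_arm(
  delta_pos=[
    [0,0,-0.2],
    [0,0,-0.4],
    [0,0,-0.55],
    [0,0,-0.55],
    [0,0,-0.55],
    [0,0,-0.55],
    [0,0,-0.55],
    [0,0,-0.55],
  ],
  turn=[0,0,0,0,0,0,0,0],
  grip=[1,1,1,1,1,1,1,1],
)

```text
time_s: 5.18
position: [0.4742, -0.0456, 0.0935]
tcp_rot: [[0.505, 0.863, 0.0], [0.863, -0.505, -0.0], [0.0, 0.0, -1.0]]
force: [-1.0, 1.6, 4.9]
opening: 0.296
grasp_force: 30.0
```

jog_arm(
  delta_pos=[
    [0,0,1],
    [0,0,2.2],
    [0,0,3.5],
    [0,0,4.6],
    [0,0,5.2],
    [0,0,5.2],
    [0,0,5.2],
  ],
  turn=[0,0,0,0,0,0,0],
  grip=[1,1,1,1,1,1,1],
)

```text
time_s: 6.05
position: [0.4739, -0.0456, 0.1448]
tcp_rot: [[0.505, 0.863, -0.001], [0.863, -0.505, 0.0], [-0.0, -0.001, -1.0]]
force: [0.5, -0.5, -0.6]
opening: 0.298
grasp_force: 30.0
```

jog_arm(
  delta_pos=[
    [0.25,0.43,0],
    [0.6,1.0,0],
    [1.0,1.7,0],
    [1.2,2.0,-0.1],
    [1.4,2.4,-0.15],
    [1.75,3.0,-0.25],
    [2.1,3.6,-0.45],
    [2.47,4.23,-0.7],
    [2.47,4.23,-0.7],
    [2.47,4.23,-0.7],
  ],
  turn=[0,0,0,0,0,0,0,0,0,0],
  grip=[1,1,1,1,1,1,1,1,1,1],
)

```text
time_s: 7.3
position: [0.4982, -0.0037, 0.138]
tcp_rot: [[0.504, 0.863, -0.002], [0.863, -0.505, -0.001], [-0.002, -0.001, -1.0]]
force: [-3.3, -4.6, 3.5]
opening: 0.3
grasp_force: 30.0
```

```bash
python3 - <<'E'
from h import *
s=read_state();print({k:np.round(s[k],3) for k in("position","force","moment","opening","grasp_force")})
c=capture("scene")["color"];t=capture("top")["color"]
a=cv2.resize(c[120:250,330:430],(400,520));b=cv2.resize(t[250:350,300:400],(400,400))
out=np.zeros((520,800,3),np.uint8);out[:,:400]=a;out[:400,400:]=b;cv2.imwrite("pics/tilt.png",out)
E
```

```text
{'position': array([ 0.498, -0.004,  0.138]), 'force': array([-3.346, -4.551,  3.455]), 'moment': array([-1.222,  0.822, -0.033]), 'opening': np.float64(0.3), 'grasp_force': np.float64(30.0)}
```

View pics/tilt.png

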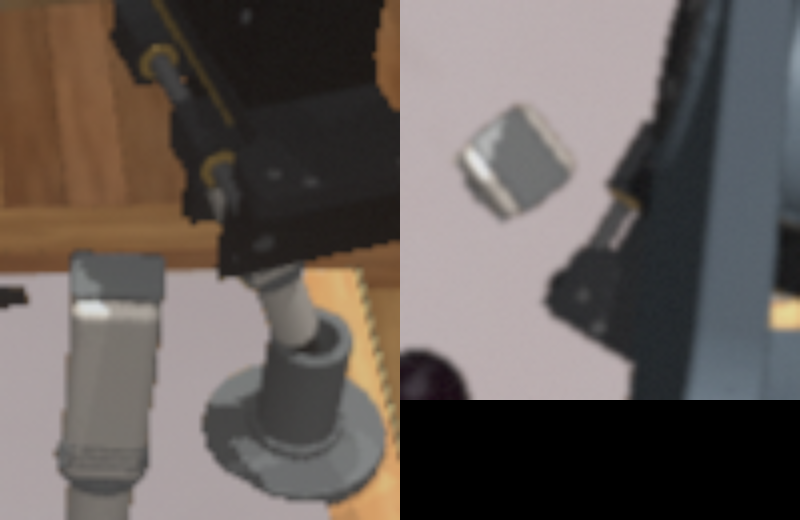

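jog_arm(
  delta_pos=[
    [0,0,2],
    [0,0,4.5],
    [0,0,8],
    [0,0,12],
    [0,0,14],
    [0,0,14],
    [2,3,14],
    [5,7,14],
    [8,12,14],
    [11,17,14],
    [14,22,14],
    [16,25,14],
  ],
  turn=[0,0,0,0,0,0,0,-8,-16,-24,-34,-44],
  grip=[1,1,1,1,1,1,1,1,1,1,1,1],
)

```text
time_s: 8.9
position: [0.659, 0.25, 0.275]
tcp_rot: [[0.964, 0.266, -0.003], [0.266, -0.964, 0.002], [-0.002, -0.002, -1.0]]
force: [0.1, -0.5, -0.1]
opening: 0.3
grasp_force: 30.0
```

jog_arm(
  delta_pos=[
    [1.5,2,-2],
    [2.8,3.7,-5],
    [2.8,3.7,-8],
    [2.8,3.7,-9.3],
    [2.8,3.7,-9.3],
    [2.8,3.7,-9.3],
  ],
  turn=[0,0,0,0,0,0],
  grip=[1,1,1,1,1,1],
)

```text
time_s: 9.65
position: [0.6877, 0.2837, 0.1863]
tcp_rot: [[0.963, 0.269, 0.002], [0.269, -0.963, 0.001], [0.003, -0.0, -1.0]]
force: [0.2, -0.1, -1.2]
opening: 0.295
grasp_force: 30.0
```

```bash
python3 - <<'E'
from h import *
import pickle
s=read_state();print({k:np.round(s[k],4) for k in("position","tcp_rot","force","moment","opening","grasp_force")})
c=capture("scene");t=capture("top");pickle.dump((c,t),open("c2.pkl","wb"))
tip=np.array(s["position"])+[-.0459,-.0131,-.0746]
u=[proj(c,tip),proj(t,tip)];print(u)
im=[]
for k,(q,o) in enumerate(zip((c,t),u)):
    x,y=(int(round(v)) for v in o); x0,y0=x-40,y-60; print(x0,y0)
    im.append(cv2.resize(q["color"][y0:y0+100,x0:x0+80],(400,500),interpolation=cv2.INTER_CUBIC))
cv2.imwrite("pics/hover.png",np.hstack(im))
E
```

```text
{'position': array([0.6877, 0.2837, 0.1863]), 'tcp_rot': array([[ 9.630e-01,  2.694e-01,  2.400e-03],
       [ 2.694e-01, -9.630e-01,  1.000e-03],
       [ 2.600e-03, -3.000e-04, -1.000e+00]]), 'force': array([ 0.2432, -0.1143, -1.2371]), 'moment': array([ 0.0165, -0.055 , -0.0073]), 'opening': np.float64(0.2954), 'grasp_force': np.float64(30.0)}
[array([199.46392681, 238.96839892]), array([213.02778113, 195.99087093])]
159 179
173 136
```

View pics/hover.png

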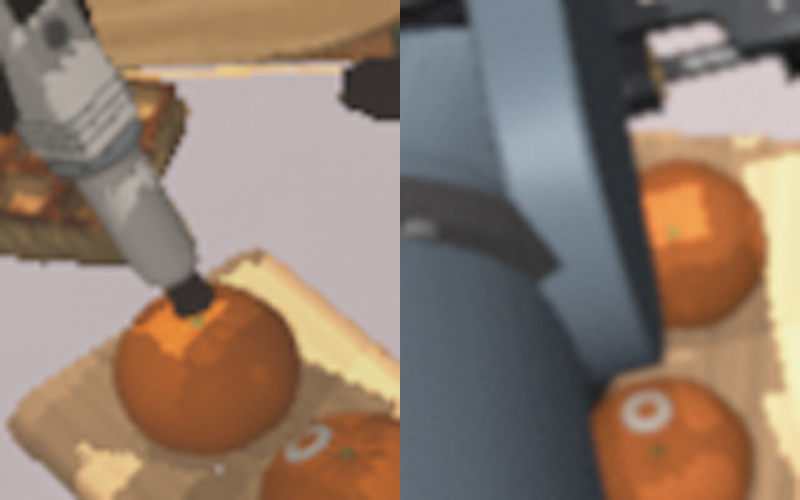

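```bash
python3 - <<'E'
from h import *
import pickle
c,t=pickle.load(open("c2.pkl","rb"));s=read_state()
P=s["position"];n=s["tcp_rot"][:,1];ux=s["tcp_rot"][:,0]
def pl(uv):
    o,d=ray(c,uv);p=o+d*((P-o)@n)/(d@n);r=p-P;return p,np.array([r@ux,r[2]])*1e3
im=c["color"][225:250,185:212];V=im.max(2);print(V[::1])
m=(V<75).astype(np.uint8);k,l,st,ce=cv2.connectedComponentsWithStats(m);i=1+st[1:,4].argmax()
print(st[i],ce[i]+[185,225]);pts=np.argwhere(l==i)[:,::-1].astype(np.float32)
r=cv2.minAreaRect(pts);print(cv2.boxPoints(r)+[185,225])
for nm,uv in(("tipblob",ce[i]+[185,225]),("tipend",(197.6,240.3)),("noseend",(159+172/5,179+272/5)),("collar",(159+98/5,179+160/5))): 
    print(nm,pl(uv))
for a in(0,7,14,64): # predicted pixels for 27 deg
    q=P+[0,0,.019]-(.105-a/1000)*(np.sin(np.radians(27))*ux+np.array([0,0,np.cos(np.radians(27))])); print(a,proj(c,q))
E
```

```text
[[139 139 138 138 136 136 133 129 125 120 112 128 174 192 191 191 191 191
  191 191 191 190 191 191 191 191 192]
 [137 138 139 138 138 137 135 131 128 124 117 110 139 179 192 192 191 191
  191 191 191 191 191 191 192 191 191]
 [136 139 139 138 139 137 136 133 130 126 121 114 110 168 192 191 191 192
  191 192 191 191 191 192 191 191 191]
 [134 137 139 138 138 138 137 135 131 128 124 119 111 167 192 191 191 191
  191 192 191 191 191 191 191 182 186]
 [132 135 138 139 138 138 137 136 133 130 127 124 116 168 191 192 191 191
  191 192 191 184 179 175 171 159 160]
 [129 133 137 138 139 138 138 137 135 131 130 130 118 145 181 192 192 191
  192 183 178 173 169 167 160 150 180]
 [123 131 134 137 139 139 138 138 136 133 131 129 118 150 184 192 190 191
  183 171 166 167 199 215 188 168 212]
 [139 127 132 135 138 139 138 137 137 135 130 125 112 166 191 191 184 181
  174 168 167 198 224 230 221 216 225]
 [174 143 131 133 136 138 138 137 136 134 128 115  90 123 174 184 176 174
  173 171 199 225 230 230 230 230 230]
 [190 177 146 132 134 136 137 136 132 129 113  88  63  58 124 160 169 172
  202 215
[... 1671 characters left out ...]
72 173 168 164
  156 145 141 141 139 139 137 135 132]]
[ 8  9  9  8 47] [196.93617021 237.68085106]
[[192.00000191 238.00000095]
 [197.00000191 233.00000095]
 [201.50000191 237.50000095]
 [196.50000191 242.5       ]]
tipblob (array([0.64594243, 0.27200591, 0.11267814]), array([-43.79915195, -74.31052928]))
tipend (array([0.64607187, 0.27204277, 0.10641934]), array([-43.68601694, -80.56932156]))
noseend (array([0.65068229, 0.27333139, 0.1200587 ]), array([-38.85218368, -66.92996409]))
collar (array([0.66725764, 0.27796502, 0.16110302]), array([-21.5008078 , -25.88564569]))
0 [199.20533846 238.78639893]
7 [196.75529155 235.39113241]
14 [194.28077279 231.96195288]
64 [175.86025926 206.43486903]
```

jog_arm(
  delta_pos=[
    [-0.6,-0.2,-1.1],
    [-1.2,-0.4,-2.2],
    [-1.8,-0.6,-3.2],
    [-2.2,-0.7,-3.9],
    [-2.4,-0.7,-4.3],
    [-2.4,-0.7,-4.3],
    [-2.4,-0.7,-4.3],
  ],
  turn=[0,0,0,0,0,0,0],
  grip=[1,1,1,1,1,1,1],
)

```text
time_s: 10.62
position: [0.6634, 0.2768, 0.1425]
tcp_rot: [[0.963, 0.27, 0.001], [0.27, -0.963, 0.0], [0.001, 0.0, -1.0]]
force: [-1.0, -0.3, -1.4]
opening: 0.298
grasp_force: 30.0
```

```bash
python3 - <<'E'
from h import *
import pickle
s=read_state();P=s["position"];R=s["tcp_rot"];print(P,s["force"].round(2))
c=capture("scene");w=capture("wrist");pickle.dump((c,w),open("c3.pkl","wb"))
tip=P-.0455*R[:,0]*[1,1,0]-[0,0,.0765];print(tip,proj(c,tip),proj(c,(.6146,.2627,.0574)),proj(c,tip+.014*np.array([.41,.115,.905])))
a=cv2.resize(c["color"][225:285,185:249],(640,600),interpolation=cv2.INTER_CUBIC);cv2.imwrite("pics/near.png",a)
V=c["color"][245:275,205:235].max(2);m=(V<75).astype(np.uint8);k,l,st,ce=cv2.connectedComponentsWithStats(m);i=1+st[1:,4].argmax();print(st[i],ce[i]+[205,245])
E
```

```text
[0.66344718 0.27682737 0.14252302] [-1.01 -0.31 -1.45]
[0.6196352  0.26454907 0.06602302] [216.48473187 262.80392241] [220.24886791 267.14555823] [212.09259793 256.47729581]
[ 6 13  9  8 43] [215.20930233 261.69767442]
```

View pics/near.png

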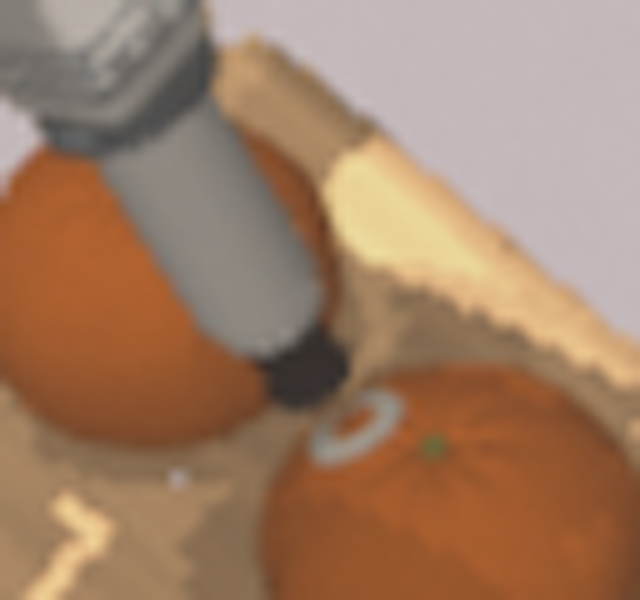

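```bash
python3 - <<'E'
from h import *
import pickle
c,w=pickle.load(open("c3.pkl","rb"));s=read_state()
P=s["position"];n=s["tcp_rot"][:,1];ux=s["tcp_rot"][:,0]
def pl(uv):
    o,d=ray(c,uv);p=o+d*((P-o)@n)/(d@n);r=p-P;return np.array([r@ux,r[2]])*1e3
px=lambda x,y:(185+x/10-.45,225+y/10-.45)
a,b,e=pl(px(160,137)),pl(px(263,309)),pl(px(316,385));print(a,b,e)
for o in(-66,66):
  pass
d=a-b;print("tilt",np.degrees(np.arctan2(*d)));q=b+d*(19-b[1])/d[1];print("axis x at grasp height",q)
for th in(22,25,28,31):
    k=np.radians(th);ax=np.sin(k)*ux+np.array([0,0,np.cos(k)]);t=P+e[0]*1e-3*ux+[0,0,e[1]*1e-3];v=proj(c,t)-proj(c,t+.04*ax);print(th,np.degrees(np.arctan2(v[0],v[1])))
E
```

```text
[-25.25485972 -27.48966921] [-37.43461382 -62.47833587] [-44.65055274 -77.67387721]
tilt 19.193298109344312
axis x at grasp height [-9.07154113 19.        ]
22 32.7692666008671
25 34.665911354419435
28 36.46188405335485
31 38.170839735827
```

```bash
python3 - <<'E'
from h import *
import pickle
c,w=pickle.load(open("c3.pkl","rb"));s=read_state()
P=s["position"];n=s["tcp_rot"][:,1];ux=s["tcp_rot"][:,0]
def pl(uv):
    o,d=ray(c,uv);p=o+d*((P-o)@n)/(d@n);r=p-P;return np.array([r@ux,r[2]])*1e3
S=cv2.cvtColor(c["color"],cv2.COLOR_BGR2HSV)[:,:,1].astype(float)
L,Rr=[],[]
for v in range(243,254):
    r=S[v]; mid=int(round(200+(v-238.7)*.6)); 
    i=mid
    while r[i]<90:i-=1
    L.append((i+(r[i]-90)/(r[i]-r[i+1]),v)); i=mid
    while r[i]<90:i+=1
    Rr.append((i-(r[i]-90)/(r[i]-r[i-1]),v))
L,Rr=np.array(L),np.array(Rr);print(L[:,0].round(1),Rr[:,0].round(1))
M=(L+Rr)/2;k=np.polyfit(M[:,1],M[:,0],1);print([np.polyfit(q[:,1],q[:,0],1) for q in(L,Rr)],k)
f=lambda v:pl((np.polyval(k,v),v))
d=f(243)-f(254);print("tilt",np.degrees(np.arctan2(*d)));b=f(254);print("x at 19:",b+d*(19-b[1])/d[1])
for v in(262,263,264):print(np.polyval(k,v),f(v))
E
```

```text
[195.4 196.4 196.8 197.4 198.1 198.6 199.4 199.9 200.5 201.3 201.9] [211.5 211.9 212.7 213.3 213.7 214.4 215.  215.7 216.2 216.3 216.6]
[array([ 0.63250316, 41.82997739]), array([ 0.54577242, 78.93795425])] [ 0.58913779 60.38396582]
tilt 18.596192661830795
x at 19: [-10.09400279  19.        ]
214.73806725897703 [-42.19296673 -76.4011117 ]
215.3272050507426 [-42.91959697 -78.56072449]
215.91634284250816 [-43.64881579 -80.72803078]
```

jog_arm(
  delta_pos=[
    [-0.2,-0.1,-0.1],
    [-0.4,-0.15,-0.4],
    [-0.5,-0.17,-0.55],
    [-0.6,-0.2,-0.7],
    [-0.6,-0.2,-0.7],
    [-0.6,-0.2,-0.7],
  ],
  turn=[0,0,0,0,0,0],
  grip=[1,1,1,1,1,1],
)

```text
time_s: 11.48
position: [0.6569, 0.2747, 0.1351]
tcp_rot: [[0.963, 0.27, 0.0], [0.27, -0.963, 0.0], [0.0, 0.0, -1.0]]
force: [-0.1, 0.1, -1.0]
opening: 0.295
grasp_force: 30.0
```

```bash
python3 - <<'E'
from h import *
import pickle
F=[]
for i in range(4):
    c=capture("scene"); s=read_state(); F.append(s["force"])
print(np.mean(F,0),s["position"],s["moment"].round(3))
pickle.dump(c,open("c4.pkl","wb"))
V=c["color"][240:280,200:245].max(2);m=(V<75).astype(np.uint8);k,l,st,ce=cv2.connectedComponentsWithStats(m);i=1+st[1:,4].argmax();print(st[i],ce[i]+[200,240])
im=cv2.resize(c["color"][235:285,195:249],(648,600),interpolation=cv2.INTER_CUBIC);cv2.imwrite("pics/contact.png",im)
print(c["color"][255:275,210:230].max(2))
E
```

```text
[-0.28700206  0.37432039 -1.32876375] [0.65690698 0.27465853 0.13505713] [ 0.005 -0.066 -0.016]
[16 22  8  8 40] [219.55  265.725]
[[143 142 142 142 139 137 133 129 122 115 114 152 168 165 164 166 162 149
  144 142]
 [142 143 143 142 141 138 135 131 128 121 113 150 167 162 160 162 166 151
  141 142]
 [142 143 143 143 142 140 137 133 130 126 119 139 161 164 159 159 162 158
  144 141]
 [140 142 143 142 141 141 138 134 132 128 122 137 162 169 164 161 159 151
  139 135]
 [137 141 142 142 142 142 140 136 133 132 122 138 163 171 169 165 162 143
  131 133]
 [135 139 142 142 142 142 141 140 138 133 116 142 164 170 170 168 155 137
  131 131]
 [132 137 140 142 143 142 141 142 138 129 100 117 154 167 155 145 131 122
  121 124]
 [128 134 138 142 142 141 139 138 138 112  73  72 122 138 127 118 120 124
  125 128]
 [124 125 130 136 138 137 134 120 106  78  54  54  78  93 111 126 133 135
  137 139]
 [119 116 114 124 124 110 100  83  61  55  54  54  54  64 119 142 143 141
  142 144]
 [114 111 118 127 126  92  57  54  54  55  55  54  55  55 106 142 153 149
  147 147]
 [113 120 130 134 134 103  64  54  55  55  55  54  57  62 108 143 157 155
  154 153]
 [123 131 135 134 134 108  69  54  55  55  55  57  56  90 138 150 154 160
  156 157]
 [130 132 133 135 128 114  80  54  56  55  56  56  87 134 160 165 159 148
  137 146]
 [130 129 132 138 128 124 108  77  58  62  77 109 133 155 157 159 151 124
  109 124]
 [133 130 141 139 126 127 128 120 115 124 135 150 160 164 160 148 136 126
  114 126]
 [152 153 143 128 124 128 132 135 144 154 160 165 164 159 152 149 148 142
  136 145]
 [172 158 130 122 127 130 133 135 148 157 160 161 157 153 153 157 155 149
  147 153]
 [177 147 122 126 129 132 135 143 153 158 157 155 155 160 164 161 153 155
  152 154]
 [164 143 127 127 131 134 142 145 146 154 157 158 163 166 166 161 157 160
  157 159]]
```

jog_arm(
  delta_pos=[
    [-0.04,-0.01,-0.1],
    [-0.08,-0.02,-0.2],
    [-0.08,-0.02,-0.2],
    [-0.08,-0.02,-0.2],
  ],
  turn=[0,0,0,0],
  grip=[1,1,1,1],
)

```text
time_s: 12.18
position: [0.6564, 0.2745, 0.1334]
tcp_rot: [[0.963, 0.27, 0.001], [0.27, -0.963, 0.0], [0.001, 0.0, -1.0]]
force: [1.5, 0.6, 1.4]
opening: 0.299
grasp_force: 30.0
```

```bash
cat > m.py <<'E'
from h import *
F=[]
for i in range(5):
    c=capture("scene"); s=read_state(); F.append(np.r_[s["force"],s["moment"]])
print(np.mean(F,0).round(2),s["position"])
V=c["color"][240:280,200:245].max(2);m=(V<75).astype(np.uint8);k,l,st,ce=cv2.connectedComponentsWithStats(m);i=1+st[1:,4].argmax();print(st[i],ce[i]+[200,240])
cv2.imwrite("pics/contact.png",cv2.resize(c["color"][235:285,195:249],(648,600),interpolation=cv2.INTER_CUBIC))
E
python3 m.py
```

```text
[ 0.45  0.31  1.45  0.03 -0.08  0.  ] [0.65628061 0.27453684 0.1331904 ]
[16 23  8  7 34] [219.64705882 266.26470588]
```

View pics/contact.png

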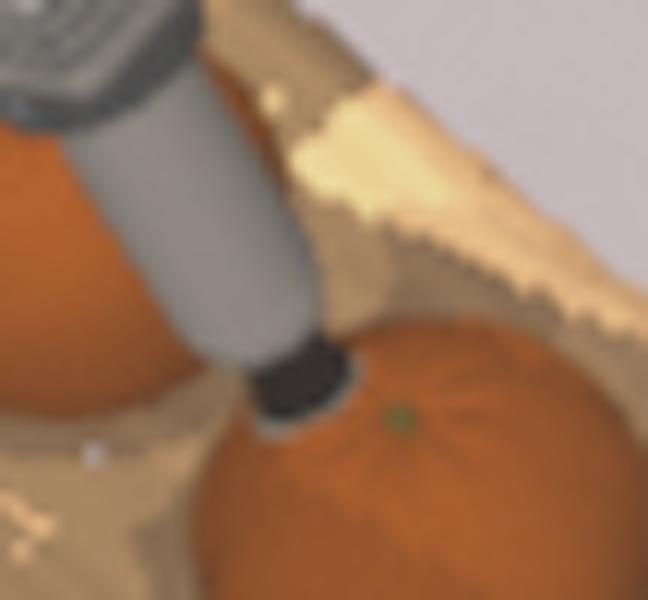

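The tip sits on the ring, with an even white rim showing around it. Next I press about 2 mm further.

jog_arm(
  delta_pos=[
    [-0.05,-0.01,-0.1],
    [-0.09,-0.02,-0.2],
    [-0.09,-0.02,-0.2],
    [-0.09,-0.02,-0.2],
    [-0.09,-0.02,-0.2],
    [-0.09,-0.02,-0.2],
  ],
  turn=[0,0,0,0,0,0],
  grip=[1,1,1,1,1,1],
)

```text
time_s: 13.18
position: [0.6554, 0.2743, 0.1312]
tcp_rot: [[0.963, 0.27, 0.001], [0.27, -0.963, 0.0], [0.001, 0.0, -1.0]]
force: [2.8, -0.0, 1.0]
opening: 0.298
grasp_force: 30.0
```

```bash
python3 m.py; python3 -c "
from h import *
c=capture('scene')
h=cv2.cvtColor(c['color'],cv2.COLOR_BGR2HSV);k=cv2.inRange(h,(5,180,100),(16,255,255));n,l,st,ce=cv2.connectedComponentsWithStats(k)
print([(st[i].tolist(),ce[i].round(1)) for i in range(1,n) if st[i,4]>300]);print(c['color'][258:275,210:228].max(2))"
```

```text
[ 1.97  0.17  1.43  0.06 -0.33  0.01] [0.65534768 0.27428402 0.13110701]
[17 24  7  6 24] [220.08333333 266.75      ]
[([183, 241, 22, 22, 306], array([192.8, 252.7])), ([219, 266, 24, 23, 306], array([230.4, 278.4])), ([248, 303, 25, 20, 304], array([258.5, 312.6]))]
[[140 142 144 142 143 141 139 136 132 127 121 114 151 169 165 161 160 162]
 [138 141 143 143 142 142 140 138 134 132 129 121 141 165 170 165 162 151]
 [135 138 142 143 143 143 142 140 136 136 134 126 131 159 172 169 156 138]
 [132 137 140 143 143 142 142 141 138 135 136 127 135 159 161 149 134 124]
 [128 134 139 141 143 142 142 141 139 136 132 129 137 139 131 121 118 122]
 [124 130 136 140 142 143 141 142 140 136 129 113 102  97 110 119 125 133]
 [120 122 132 138 141 142 142 139 137 132 113  81  59  62 108 133 140 140]
 [114 113 123 132 136 137 138 134 120 101  79  58  53  55 102 141 153 148]
 [113 120 128 131 132 121 107 100  81  61  54  54  55  62 109 145 158 157]
 [124 131 134 134 133 118  82  56  54  55  54  55  56  88 137 149 154 162]
 [130 132 134 134 141 128  86  55  55  55  54  56  88 128 159 160 155 146]
 [131 130 132 138 137 128  97  64  54  55  77 112 132 145 152 154 151 124]
 [134 131 141 138 125 126 121 115 114 122 134 151 159 159 158 157 152 131]
 [153 155 142 127 124 127 132 135 138 150 160 164 166 164 154 159 158 144]
 [172 174 142 122 127 131 133 135 137 152 160 161 157 155 152 158 155 149]
 [176 161 133 124 129 132 135 137 145 155 158 156 154 158 164 162 153 155]
 [165 139 123 127 131 133 136 144 147 154 157 159 162 166 166 162 157 160]]
```

```bash
python3 -c "
from h import *
print(hand_in())"
```

```text
the job is handed in; nothing more can be done
None
```

I handed the job in with the gripper holding the meter's tip on the paper ring; the hand-in gave no verdict. By force and camera the tip is about 4.5 mm in at about 3.6 N, the meter leans an estimated 19–25° against the peel's 27°, and the fruit has not moved.

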